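# Close up the slide reader and hold the last slide in the beam

### The arm

A 7-joint arm with a two-finger parallel gripper is mounted at the origin on a cart in front of the work surface, level with it; the furniture and walls round the work are solid. World frame = base frame: x ahead of the robot, y to its left, z up, the work surface at z = 0. Lengths are in m, angles in rad, forces in N, time in s.
With the tool pointing down it reaches from about 0.4 to 0.9 m from the base axis. Payload 5.5 kg.
Tool frame: the origin (TCP) lies at the very end of the fingers, on their centre line; the grasp point (between the pads) lies 19 mm behind it (env.grip_point_offset is the distance from the TCP to the grasp point, in m); z points along the fingers, y is the line along which they close (so a half turn about z gives the same grasp; the last joint's range is limited). The gripper opens to 92 mm and grips with 3 to 60 N. Pads are 19 mm wide; open, the fingers measure 130 mm over their backs; the gripper's body (75 mm by 190 mm) begins 47 mm behind the grasp point.
Start: joints at [-1.015, 0.501, -0.427, 1.55, 0.221, 1.138, -0.21], TCP at [0.188, 0.622, 0.227] pointing down, gripper open.
Joint ranges: [-2.88, 2.88], [-0.31, 2.03], [-1.54, 1.56], [0.2, 2.42], [-1.41, 4.55], [0.19, 2.02], [-2.57, 2.57]. Speed limits (rad/s): [2.57, 2.57, 3.14, 3.14, 3.14, 3.14, 3.14].

### API

Orientations are given as a unit quaternion [x, y, z, w].
In Python, from station import env, vision gives the robot as it stands.
- The arm moves only by the tool jog_arm, never from a script. Its argument "series" is one flat list of numbers, 7 for each row, row after row: the turn, a rotation vector about the tool's x, y, z normalised to -1 to 1, where 1 is pi/4 rad, then the shift along the tool's x, y, z normalised to -1 to 1, where 1 is 20 cm, then the finger opening in mm, from 0 to 91.8. In form: [wx, wy, wz, dx, dy, dz, gripper, wx, wy, wz, dx, dy, dz, gripper, ...]. A call has 1 to 12 rows; each row is the pose to reach, as a shift and turn from the pose commanded when the call began, along the tool's axes at that moment; what a row does not reach only later rows make up. A row lasts 1/8 s, in which the tool goes at most 62.5 mm and 10.7 degrees, less where a joint would pass 70% of its speed; a pose out of reach is approached as far as the arm can. A call with a number of a shift or a turn outside -1 to 1 is refused whole. A call with a gripper value outside its range is refused whole. The fingers move at their own pace and stop on an object; "grip_force" is the grip in N (left out, the last holds). Time passes only in rows, so rows that repeat a pose let the fingers close. It gives the time, the measured TCP pose, the force, the opening and the grip force at its end, in the units of the state.
- env.sense(): the state, without advancing time (a new reading comes with each control period).
- vision.grab_frame(name): name is "side" or "top"; returns the picture (420x560x3 uint8, red, green, blue); there is no depth.
- vision.get_calibration(name): a dict with "vfov" (degrees; the focal length in pixels is half the picture's height over the tangent of half this angle, whatever the lens; pixels are square), "cx", "cy" (the principal point, pixels), "xyz" and "rotation" of the camera in the world. Camera axes: x right, y down, z forward; pixel columns grow to the right and rows downward; lengths in m; the calibration is good to about 2 mm. A picture is of the moment at which its call begins. get_calibration takes no time and is no camera call.
- env.hand_in(): hands the job in; it is judged then, once.
The state is a dict: "time": time; "q": joint angles; "qvel": joint speeds; "tau": joint torques, N m; "tool_pos": TCP position; "tcp_rot": TCP orientation; "ft_force": force on the tool from outside, world axes, zero at the start; "moment": the same for the moment, N m; "opening": opening from 0.0 (shut) to 1.0 (fully open); "gripper_force": force on a finger pad.
Only numpy, scipy, OpenCV 4.12 (cv2) and the standard library are available. Lean on these libraries where they do the work, as an engineer would, in place of code of your own. Each camera call takes 0.05 s, during which the arm holds its last target. There are 200 camera calls.

### The job

The slide reader's roof has four slots, and carriers already hang in two of them: take one of the two spare carriers from the white stand, lower it into an empty slot until its head rests fully home on the roof, and let go of it. Then take the other spare, pass its blade through the last empty slot until about half of the blade is inside, and finish while still holding it there, upright, with its head clear above the roof. Leave the carriers that already hang there and everything else on the bench where they are.

Things in the scene. Friction and masses are not known exactly. Their poses are not given: they have to be found in the camera images.
- spare_1 (a point): Spare slide carrier, loose, upright in the white stand, head resting on the stand's top (70 mm above the bench): aluminium blade 26 mm wide, 5 mm thick, 60 mm long below a grey head 36 wide, 12 thick, 44 high; about 40 g. This point: centre of the head, 22 mm above its flat underside, 82 mm above the blade's lower end. x through the thickness, y along the width, z up.
- spare_2 (a point): Spare slide carrier, loose, upright in the white stand, head resting on the stand's top (70 mm above the bench): aluminium blade 26 mm wide, 5 mm thick, 60 mm long below a grey head 36 wide, 12 thick, 44 high; about 40 g. This point: centre of the head, 22 mm above its flat underside, 82 mm above the blade's lower end. x through the thickness, y along the width, z up.
- set_1 (a point): Carrier already hanging in one of the reader's slots, head on the roof; loose, to be left alone. Same form as the spares: aluminium blade 26 mm wide, 5 mm thick, 60 mm long below a grey head 36 wide, 12 thick, 44 high; about 40 g. This point: centre of the head, 22 mm above its flat underside, 82 mm above the blade's lower end. x through the thickness, y along the width, z up.
- set_2 (a point): Carrier already hanging in one of the reader's slots, head on the roof; loose, to be left alone. Same form as the spares: aluminium blade 26 mm wide, 5 mm thick, 60 mm long below a grey head 36 wide, 12 thick, 44 high; about 40 g. This point: centre of the head, 22 mm above its flat underside, 82 mm above the blade's lower end. x through the thickness, y along the width, z up.
- slot_1 (a point): Middle of the mouth of the reader's first (leftmost as the robot sees it) slot, on the roof's upper face (100 mm above the bench). x across the slot, y along it, z up. Opening 28 mm along y by 7 mm along x: 2 mm more than a blade each way, 2 mm bevel round the mouth. Roof 8 mm thick, hollow down to 86 mm below the mouth. Taken if a carrier hangs in it, else empty.
- slot_2 (a point): Middle of the mouth of the reader's second slot, on the roof's upper face (100 mm above the bench). x across the slot, y along it, z up. Opening 28 mm along y by 7 mm along x: 2 mm more than a blade each way, 2 mm bevel round the mouth. Roof 8 mm thick, hollow down to 86 mm below the mouth. Taken if a carrier hangs in it, else empty.
- slot_3 (a point): Middle of the mouth of the reader's third slot, on the roof's upper face (100 mm above the bench). x across the slot, y along it, z up. Opening 28 mm along y by 7 mm along x: 2 mm more than a blade each way, 2 mm bevel round the mouth. Roof 8 mm thick, hollow down to 86 mm below the mouth. Taken if a carrier hangs in it, else empty.
- slot_4 (a point): Middle of the mouth of the reader's fourth (rightmost) slot, on the roof's upper face (100 mm above the bench). x across the slot, y along it, z up. Opening 28 mm along y by 7 mm along x: 2 mm more than a blade each way, 2 mm bevel round the mouth. Roof 8 mm thick, hollow down to 86 mm below the mouth. Taken if a carrier hangs in it, else empty.
- reader: Slide reader, fixed: white box 96 x 246 x 100 mm high with a flat aluminium roof with four slots in one row along its long side (its y), 52 mm apart; origin at the centre of its underside. Two slots are taken, two are empty, and which ones changes.
- stand: Low white stand for the spare carriers, fixed, 80 x 130 x 70 mm high; origin at the centre of its underside.
- spare_1_body: The same carrier as spare_1, its origin at the lower end of the blade.
- spare_2_body: The same carrier as spare_2, its origin at the lower end of the blade.
- bung: Tapered red-brown rubber bung, 35 mm across, 28 mm high; origin centre of its underside. Bystander.
- slide_case: Closed blue slide box, 33 x 86 x 31 mm; origin centre of its underside. Bystander.
- tweezers: Steel forceps lying flat, 130 mm long, 14 mm wide, 7 mm high; origin centre of its underside. Bystander.
- dish: Closed round petri dish, 90 mm across, 15 mm high; origin centre of its underside. Bystander.
- pen: Felt marker lying flat, 129 mm long, 11 mm thick; origin centre of its underside. Bystander.

How it is judged:
By the outcome, as a careful person would: the job done as asked, in the order asked, and still so for the second after the job is handed in, while the arm keeps its last pose, push and grip.
It also fails if it takes over 67 s, if anything falls off the work surface, if the arm or the gripper's body presses on something with over 40 N, if the wrist force passes 120 N, or if a joint passes its speed limit or range.

## Working session

There is one attempt and no reset: what is moved stays moved. The work goes in short steps, Python scripts to look and compute and a tool call to move; the robot and the scene stay as the last step left them, time stands still between calls to the robot, and variables do not carry over. Pictures are saved under pics/ and viewed, at most 10 in all, crops included, and the job is handed in when it is done.

Besides the shell and the picture viewer there is one more tool, called after "Call:" as a command line: name --argument value ..., lists and objects as JSON in quotes. jog_arm: Moves the arm, as the interface text tells. Its arguments: {"type":"object","properties":{"series":{"type":"array"},"grip_force":{"type":"number"}},"required":["series"]}

```bash
ls; mkdir -p pics
python3 - <<'E'
from station import env, vision
import cv2
for n in("side","top"):
    c=vision.get_calibration(n);print(n,c)
    cv2.imwrite(f"pics/{n}0.png",vision.grab_frame(n)[:,:,::-1])
print(env.sense())
E
```

```text
pics
side {'vfov': 44.43582556676554, 'cx': 282.6537095078961, 'cy': 201.55080839981864, 'xyz': array([-0.9314378 , -0.24248503,  0.8783691 ]), 'rotation': array([ 0.64619434, -0.5549278 ,  0.33041932, -0.40658466])}
top {'vfov': 55.218999927844166, 'cx': 282.0528464592046, 'cy': 207.3700255607612, 'xyz': array([0.36128346, 0.05803288, 1.3059876 ]), 'rotation': array([-0.69602571,  0.71309385, -0.05863675,  0.06005912])}
{'time': 0.1, 'q': array([-1.0147688 ,  0.50175572, -0.42681897,  1.55132045,  0.22082666,
        1.1382926 , -0.21031403]), 'qvel': array([ 2.55697771e-04, -1.22766324e-03,  9.16559703e-05, -5.27760507e-03,
       -4.60517174e-04,  3.74300573e-04, -4.42222750e-04]), 'tau': array([-1.10194978e-02, -5.67871034e+01, -5.83804786e+00, -2.79914761e+01,
       -6.89107273e-02,  2.41177896e-02,  3.41807777e-05]), 'tool_pos': array([0.18749022, 0.62173053, 0.22579247]), 'tcp_rot': array([ 1.45866134e-01,  9.89303964e-01, -8.45514050e-04, -1.48731776e-04]), 'ft_force': array([-0.15523454,  0.08779403, -1.62780314]), 'moment': array([ 0.04855076, -0.01004332, -0.02126086]), 'gripper_force': 0.0, 'opening': 0.9994772448201685}
```

View pics/side0.png

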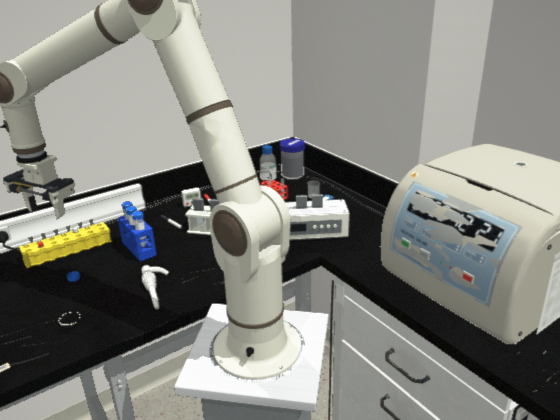

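View pics/top0.png

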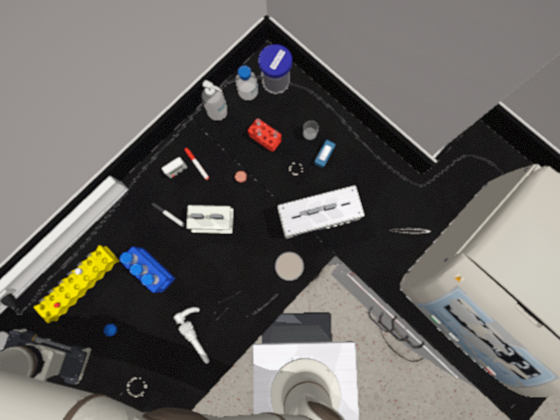

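The top view shows the stand at about (210,219) with two grey heads, and the reader at about (320,211) with heads in it. The side view shows the same pair, partly behind the arm. I'll enlarge both.

```bash
cat > h.py <<'E'
import numpy as np, cv2
from scipy.spatial.transform import Rotation as R
from station import env, vision
def cal(n):
    c=vision.get_calibration(n); return c,210/np.tan(np.radians(c['vfov']/2)),R.from_quat(c['rotation']).as_matrix()
def cast(n,uv,z):
    c,f,M=cal(n); uv=np.atleast_2d(uv)
    d=np.c_[(uv[:,0]-c['cx'])/f,(uv[:,1]-c['cy'])/f,np.ones(len(uv))]@M.T
    return c['xyz']+d*((z-c['xyz'][2])/d[:,2])[:,None]
def proj(n,p):
    c,f,M=cal(n); q=(np.atleast_2d(p)-c['xyz'])@M
    return q[:,:2]/q[:,2:]*f+[c['cx'],c['cy']]
def grab(n,name,box=None,k=1):
    im=vision.grab_frame(n)[:,:,::-1].copy(); cv2.imwrite(f'pics/{name}_raw.png',im)
    return im
def crop(im,x0,y0,x1,y1,k): return cv2.resize(im[y0:y1,x0:x1],None,fx=k,fy=k,interpolation=cv2.INTER_NEAREST)
E
python3 - <<'E'
from h import *
t=cv2.imread('pics/top0.png');s=cv2.imread('pics/side0.png')
a=crop(t,175,180,375,245,4);b=crop(s,160,170,360,250,4)
cv2.imwrite('pics/c0.png',np.vstack([a,b]))
E
```

```text
(no output)
```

View pics/c0.png

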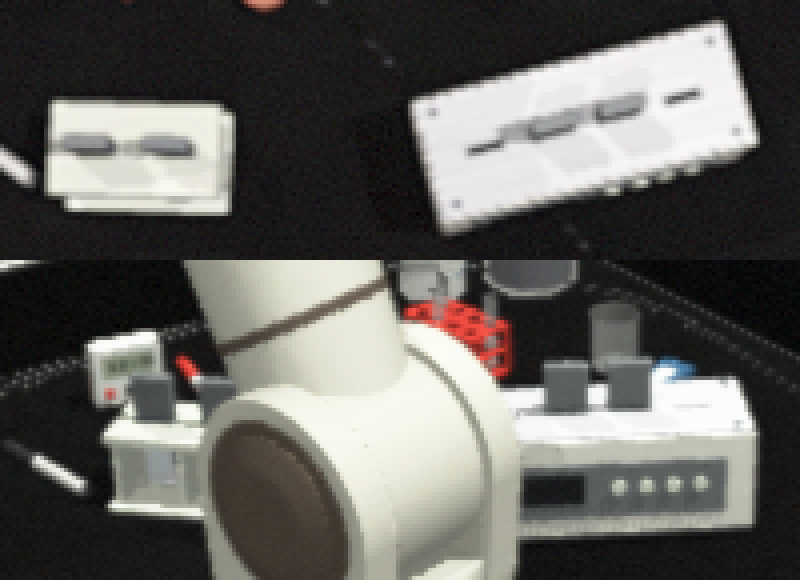

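The enlarged views show slots 1 at px (296,217) and 4 at (346,204) empty, and heads in slots 2 and 3. The spares are on the stand at about (197,216) and (216,216). Next I'll measure these points.

Run:
```python
from h import *
t=cv2.imread('pics/top0.png')
g=cv2.cvtColor(t,cv2.COLOR_BGR2GRAY).astype(float)
def blob(x0,y0,x1,y1,lo,z):
    # darkness-weighted moments
    w=np.clip(lo-g[y0:y1,x0:x1],0,None);w[w<0.15*w.max()]=0
    yy,xx=np.mgrid[y0:y1,x0:x1];w/=w.sum()
    c=np.array([(w*xx).sum(),(w*yy).sum()])
    p=np.c_[xx[w>0],yy[w>0]]
    P=cast('top',np.c_[xx.ravel(),yy.ravel()],z)[:,:2];W=w.ravel()
    m=W@P;C=((P-m).T*W)@(P-m);e,v=np.linalg.eigh(C);a=v[:,1]
    a=a*np.sign(a[1])
    print(c.round(2),cast('top',c,z)[0].round(4),'axis ang',np.degrees(np.arctan2(-a[0],a[1])).round(2),'ext',np.sqrt(12*e).round(4))
    return cast('top',c,z)[0]
s1=blob(290,212,302,221,150,.1);s4=blob(340,201,352,208,150,.1)
d=s1-s4;print('slots d',np.linalg.norm(d),'yaw',np.degrees(np.arctan2(-d[0],d[1])))
blob(189,211,205,221,150,.092);blob(209,211,226,221,150,.092)
blob(306,206,322,217,150,.122);blob(323,202,340,212,150,.122)
for z,box,n in((.1,(270,180,370,245),'reader'),(.07,(183,200,240,238),'stand')):
    x0,y0,x1,y1=box
    m=(g[y0:y1,x0:x1]>215).astype('u1')
    m=cv2.morphologyEx(m,cv2.MORPH_CLOSE,np.ones((9,9)))
    cs=max(cv2.findContours(m,0,1)[0],key=cv2.contourArea).reshape(-1,2)+[x0,y0]
    P=cast('top',cs,z)[:,:2].astype('f4');print(n,cv2.minAreaRect(P))
# side views of heads
np.set_printoptions(suppress=True,precision=4)
print(env.sense()['tool_pos'])
for p in g[205:232:1,190:226:3].astype(int): print(*p)
```

```text
[296.19 216.33] [0.5373 0.0158 0.1   ] axis ang 13.35 ext [0.0036 0.024 ]
[344.9  203.77] [ 0.5723 -0.1338  0.1   ] axis ang 14.36 ext [0.0034 0.022 ]
slots d 0.15367487056089982 yaw 13.173831236729864
[198.03 217.15] [0.5433 0.3155 0.092 ] axis ang 1.34 ext [0.0079 0.0349]
[217.3 217.4] [0.5411 0.2566 0.092 ] axis ang -3.32 ext [0.0066 0.0358]
[311.13 212.66] [ 0.544  -0.0283  0.122 ] axis ang 7.33 ext [0.0078 0.0352]
[327.93 208.22] [ 0.5562 -0.079   0.122 ] axis ang 5.36 ext [0.0071 0.0348]
reader ((0.5543467998504639, -0.05935157835483551), (0.09421160817146301, 0.24252228438854218), 13.174027442932129)
stand ((0.539792537689209, 0.2835533320903778), (0.13546720147132874, 0.07901390641927719), 87.02344512939453)
[0.1875 0.6217 0.2258]
172 141 142 140 139 109 110 108 97 79 81 78
237 213 214 214 213 194 194 194 187 179 180 179
243 237 237 237 237 236 237 236 236 237 236 236
240 238 238 238 238 239 239 239 240 240 240 241
238 236 236 237 237 237 236 237 237 237 237 238
239 237 237 237 236 236 236 237 237 238 236 237
238 238 238 238 237 236 237 237 238 238 237 236
234 229 231 231 235
[... 228 characters left out ...]
6 90 80 177 170 120 105 108 118 152
198 156 88 97 115 198 181 162 114 84 88 152
235 220 168 172 185 217 207 216 187 158 158 183
239 237 218 219 219 223 220 236 225 218 219 217
237 237 226 223 223 220 221 231 237 223 223 222
236 236 231 220 220 220 220 226 238 221 220 220
236 237 235 222 220 220 220 222 237 225 223 223
237 237 237 230 220 219 220 218 237 237 230 230
238 236 237 236 220 220 220 221 241 246 232 231
239 238 238 238 225 229 228 230 246 247 237 232
231 230 230 231 232 240 240 240 247 248 247 237
174 200 198 198 216 220 220 218 233 235 236 232
82 207 191 191 198 198 197 194 202 185 182 200
59 245 230 230 228 228 229 227 228 191 187 223
54 242 228 228 229 230 229 229 230 222 227 236
```

```bash
cat >> h.py <<'E'
def plan(x,y,z,a):
    "tool y at world angle a deg, z down"
    s=env.sense();M0=R.from_quat(s['tcp_rot']).as_matrix();a=np.radians(a)
    ty=np.array([np.cos(a),np.sin(a),0]);tz=np.array([0,0,-1.]);T=np.c_[np.cross(ty,tz),ty,tz]
    w=R.from_matrix(M0.T@T).as_rotvec()/(np.pi/4);d=M0.T@(np.array([x,y,z])-s['tool_pos'])/.2
    ya=np.degrees(np.arctan2(M0[1,1],M0[0,1]))
    print('t%.2f'%s['time'],'pos',s['tool_pos'].round(4),'a %.1f'%ya,'F',s['ft_force'].round(1),'op %.3f'%s['opening'],'-> w',w.round(3),'d',d.round(4))
E
python3 - <<'E'
from h import *
plan(.45,.40,.26,40)
plan(.5415,.2566,.22,-2.5)
E
```

```text
t0.10 pos [0.1875 0.6217 0.2258] a 73.2 F [-0.2  0.1 -1.6] op 0.999 -> w [-0.002  0.001  0.738] d [-1.5767 -0.683  -0.1699]
t0.10 pos [0.1875 0.6217 0.2258] a 73.2 F [-0.2  0.1 -1.6] op 0.999 -> w [-2.000e-03  1.000e-03  1.683e+00] d [-2.2216 -1.2371  0.031 ]
```

Call:
jog_arm --series '[0, 0, 0.8, -1, -0.5, -0.15, 91, 0, 0, 0.8, -1, -0.5, -0.15, 91, 0, 0, 0.8, -1, -0.5, -0.15, 91, 0, 0, 0.8, -1, -0.5, -0.15, 91, 0, 0, 0.8, -1, -0.5, -0.15, 91]' --grip_force 20

```text
time: 0.72
tool_pos: [0.3541, 0.4656, 0.2568]
tcp_rot: [0.448, 0.894, -0.0, 0.001]
ft_force: [0.2, 0.3, -1.4]
opening: 0.992
gripper_force: 0.0
```

Run:
```python
from h import *
plan(.5415,.2566,.24,-2.5)
```

```text
t0.72 pos [0.3541 0.4656 0.2568] a 36.8 F [ 0.2  0.3 -1.4] op 0.992 -> w [0.002 0.002 0.873] d [-1.3976  0.1245  0.0874]
```

Call:
jog_arm --series '[0, 0, 0.87, -1, 0.1, 0, 91, 0, 0, 0.87, -1, 0.1, 0, 91, 0, 0, 0.87, -1, 0.1, 0, 91, 0, 0, 0.87, -1, 0.1, 0, 91, 0, 0, 0.87, -1, 0.1, 0, 91, 0, 0, 0.87, -1, 0.1, 0, 91]'

```text
time: 1.48
tool_pos: [0.4853, 0.3239, 0.2563]
tcp_rot: [0.717, 0.697, -0.0, -0.001]
ft_force: [0.1, 0.6, -0.3]
opening: 0.993
gripper_force: 0.0
```

Run:
```python
from h import *
plan(.5415,.2566,.2,-2.5)
plan(.543,.3155,.2,-2.5)
```

```text
t1.48 pos [0.4853 0.3239 0.2563] a -1.6 F [ 0.1  0.6 -0.3] op 0.993 -> w [-0.002 -0.001  0.02 ] d [-0.3288  0.2905  0.2811]
t1.48 pos [0.4853 0.3239 0.2563] a -1.6 F [ 0.1  0.6 -0.3] op 0.993 -> w [-0.002 -0.001  0.02 ] d [-0.0342  0.2899  0.2813]
```

Call:
jog_arm --series '[0, 0, 0.02, -0.33, 0.29, 0.28, 91, 0, 0, 0.02, -0.33, 0.29, 0.28, 91, 0, 0, 0.02, -0.33, 0.29, 0.28, 91, 0, 0, 0.02, -0.33, 0.29, 0.28, 91, 0, 0, 0.02, -0.33, 0.29, 0.28, 91]'

```text
time: 2.1
tool_pos: [0.542, 0.2565, 0.2015]
tcp_rot: [0.723, 0.691, 0.001, -0.0]
ft_force: [-0.5, -0.4, -0.5]
opening: 0.995
gripper_force: 0.0
```

Run:
```python
from h import *
plan(.5415,.2566,.078,-2.5)
t=grab('top','t1');s=grab('side','s1')
cv2.imwrite('pics/c1.png',np.vstack([crop(t,160,170,360,245,4),crop(s,140,150,340,225,4)]))
print(proj('side',[[.5415,.2566,.07],[.5415,.2566,.114],[.543,.3155,.07]]).round(1))
```

```text
t2.10 pos [0.542  0.2565 0.2015] a -2.6 F [-0.5 -0.4 -0.5] op 0.995 -> w [ 0.001 -0.002 -0.002] d [-0.0007 -0.0031  0.6177]
[[215.1 211.6]
 [214.  200. ]
 [198.5 210.4]]
```

View pics/c1.png

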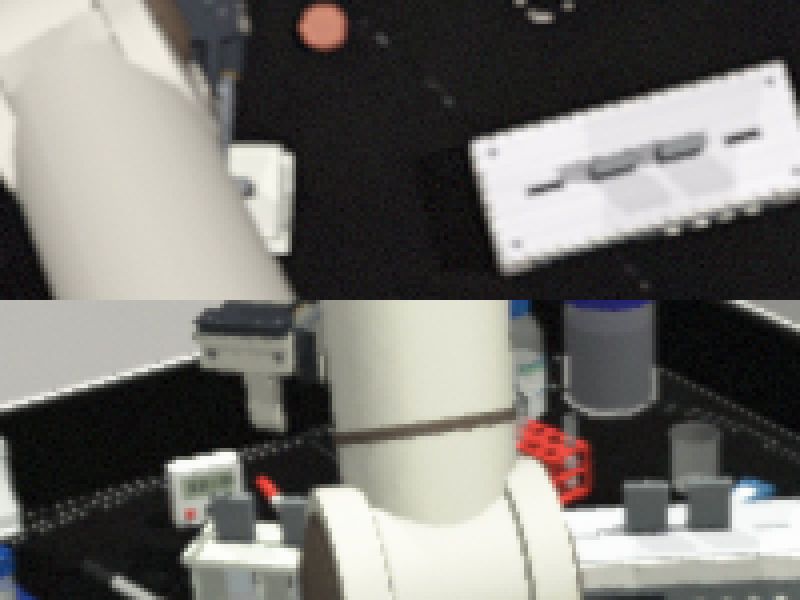

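The side crop shows the left head centred at px (198.5,205) and the right head's left edge at px 210. Both match the projected measurements, and the gripper is above. I'll descend and grip.

Call:
jog_arm --series '[0, 0, 0, 0, 0, 0.2, 91, 0, 0, 0, 0, 0, 0.4, 91, 0, 0, 0, 0, 0, 0.55, 91, 0, 0, 0, 0, 0, 0.61, 91, 0, 0, 0, 0, 0, 0.61, 91, 0, 0, 0, 0, 0, 0.61, 0, 0, 0, 0, 0, 0, 0.61, 0, 0, 0, 0, 0, 0, 0.61, 0, 0, 0, 0, 0, 0, 0.61, 0, 0, 0, 0, 0, 0, 0.61, 0, 0, 0, 0, 0, 0, 0.61, 0]' --grip_force 20

```text
time: 3.58
tool_pos: [0.5428, 0.2538, 0.0787]
tcp_rot: [0.724, 0.689, -0.0, -0.0]
ft_force: [-0.7, -0.0, 0.6]
opening: 0.387
gripper_force: 0.0
```

Call:
jog_arm --series '[0, 0, 0, 0, 0, 0, 0, 0, 0, 0, 0, 0, 0, 0, 0, 0, 0, 0, 0, 0, 0, 0, 0, 0, 0, 0, 0, 0, 0, 0, 0, 0, 0, 0, 0, 0, 0, 0, 0, 0, 0, 0]'

```text
time: 4.32
tool_pos: [0.5428, 0.2538, 0.0786]
tcp_rot: [0.724, 0.689, -0.0, -0.0]
ft_force: [0.2, -0.1, -0.2]
opening: 0.13
gripper_force: 20.0
```

Run:
```python
from h import *
plan(.5415,.2566,.22,-2.5); print(env.sense()['gripper_force'])
```

```text
t4.33 pos [0.5428 0.2538 0.0786] a -2.8 F [ 0.2 -0.1 -0.2] op 0.130 -> w [-0.     0.    -0.007] d [ 0.0136 -0.0071 -0.7068]
19.999038577079773
```

Call:
jog_arm --series '[0, 0, 0, 0, 0, -0.2, 0, 0, 0, 0, 0, 0, -0.5, 0, 0, 0, 0, 0, 0, -0.8, 0, 0, 0, -0.34, -0.3, 0, -0.8, 0, 0, 0, -0.34, -0.6, 0, -0.8, 0, 0, 0, -0.34, -0.9, 0, -0.8, 0, 0, 0, -0.34, -0.9, 0, -0.8, 0, 0, 0, -0.34, -0.9, 0, -0.8, 0]'

```text
time: 5.32
tool_pos: [0.534, 0.0743, 0.2389]
tcp_rot: [0.626, 0.78, 0.0, -0.0]
ft_force: [-0.3, 0.5, -1.6]
opening: 0.128
gripper_force: 20.0
```

Run:
```python
from h import *
plan(.5377,.0138,.24,13.2)
```

```text
t5.33 pos [0.534  0.0743 0.2389] a 12.4 F [-0.3  0.5 -1.6] op 0.128 -> w [ 0.    -0.001 -0.017] d [-0.2994 -0.047  -0.0059]
```

Call:
jog_arm --series '[0, 0, -0.017, -0.3, -0.047, 0, 0, 0, 0, -0.017, -0.3, -0.047, 0, 0, 0, 0, -0.017, -0.3, -0.047, 0.1, 0, 0, 0, -0.017, -0.3, -0.047, 0.27, 0, 0, 0, -0.017, -0.3, -0.047, 0.27, 0, 0, 0, -0.017, -0.3, -0.047, 0.27, 0]'

```text
time: 6.08
tool_pos: [0.5384, 0.0147, 0.1855]
tcp_rot: [0.62, 0.784, 0.0, 0.0]
ft_force: [-0.1, 0.2, -0.0]
opening: 0.133
gripper_force: 20.0
```

Run:
```python
from h import *
plan(.5377,.0138,.18,13.2)
t=grab('top','t2');s=grab('side','s2')
cv2.imwrite('pics/c2.png',np.vstack([crop(t,250,170,390,245,4),crop(s,220,150,360,225,4)]))
print(proj('side',[[.537,.0165,.1],[.5726,-.135,.1],[.537,.0165,.116]]).round(1))
```

```text
t6.08 pos [0.5384 0.0147 0.1855] a 13.3 F [-0.1  0.2 -0. ] op 0.133 -> w [ 0.001 -0.     0.003] d [-0.0037 -0.0046  0.0275]
[[284.8 208.3]
 [332.  205.9]
 [284.7 203.9]]
```

View pics/c2.png

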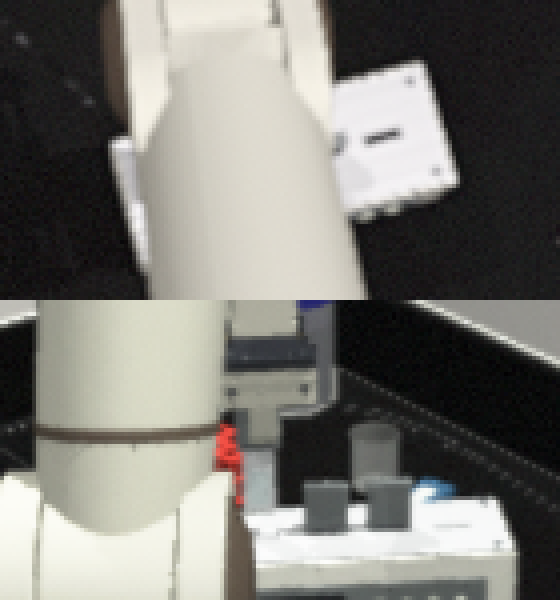

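The side crop shows the blade hanging at px x≈282–288 with its lower end at row ≈202. Slot 4 is visible at (333,206). I'll measure the blade against the slot.

Run:
```python
from h import *
s=cv2.imread('pics/s2_raw.png').astype(int)
for r in range(184,212): print(r,*s[r,278:296,1], '|', *s[r,324:342,1] if r>199 else '')
th=np.radians(13.3);X=np.array([np.cos(th),np.sin(th),0]);Y=np.array([-X[1],X[0],0])
c=np.array([.5384,.0147,.1169])+.0028*Y
for k in(0,.04):
  print(proj('side',[c+[0,0,k]+a*X*.0025+b*Y*.013 for a in(-1,1) for b in(1,-1)]).round(2))
c4=np.array([.5726,-.135,.1])
print(proj('side',[c4+a*X*.0035+b*Y*.014 for a in(-1,1) for b in(1,-1)]).round(2))
```

```text
184 55 79 84 89 110 122 123 121 120 120 119 102 52 21 20 22 23 22 |
185 61 79 84 87 105 113 114 116 105 102 105 95 49 26 23 22 20 18 |
186 76 84 77 72 77 77 78 79 79 79 84 82 45 26 22 24 24 21 |
187 61 82 92 99 101 100 98 100 107 106 84 58 31 21 25 24 21 22 |
188 59 81 115 137 142 149 142 140 139 136 95 49 25 23 19 24 25 25 |
189 79 76 105 147 158 158 150 147 144 142 109 56 25 24 21 25 26 23 |
190 56 64 105 150 160 161 158 151 148 145 112 56 28 24 23 26 28 27 |
191 41 51 100 149 159 162 163 160 160 168 120 57 28 24 22 25 25 22 |
192 56 52 98 148 161 173 175 168 174 175 123 57 26 24 26 25 26 24 |
193 113 62 105 153 163 167 172 171 172 173 124 58 27 24 23 24 25 21 |
194 128 84 109 154 168 169 178 180 175 173 123 59 28 21 26 24 28 23 |
195 135 80 96 152 168 173 178 182 181 176 125 60 25 21 23 24 24 35 |
196 137 78 92 151 169 177 179 183 181 175 128 64 28 23 23 22 23 51 |
197 144 82 93 153 175 181 182 181 175 177 149 78 31 23 24 24 28 46 |
198 142 83 97 165 180 183 181 181 174 176 151 78 31 27 24 24 23 39 |
199 88 73 106 168 182 182 183 181 181 178 151 80 29 25 23 23 23 40 |
200 77 72 95
[... 1240 characters left out ...]
48 248 248 248 249 249 249 249 250 249 249 249 249 249 249
209 93 91 87 87 97 172 222 233 233 230 229 229 248 250 250 250 250 250 | 237 237 237 239 240 247 249 249 249 250 249 249 249 249 249 249 249 249
210 92 90 88 87 98 179 237 243 243 242 242 243 245 246 247 251 252 252 | 236 236 237 237 237 240 247 249 249 249 249 249 249 249 249 250 249 249
211 91 88 88 88 97 180 247 248 247 246 246 246 245 245 246 246 247 251 | 237 238 239 240 240 242 249 250 250 250 249 249 249 249 249 249 249 249
[[280.48 204.11]
 [288.45 203.7 ]
 [280.39 203.42]
 [288.33 203.01]]
[[280.15 193.05]
 [288.21 192.64]
 [280.06 192.37]
 [288.1  191.97]]
[[327.94 206.56]
 [336.42 206.12]
 [327.64 205.59]
 [336.08 205.15]]
```

Call:
jog_arm --series '[0, 0, 0, -0.005, -0.006, 0.03, 0, 0, 0, 0, -0.005, -0.006, 0.06, 0, 0, 0, 0, -0.005, -0.006, 0.08, 0, 0, 0, 0, -0.005, -0.006, 0.1, 0, 0, 0, 0, -0.005, -0.006, 0.11, 0]'

```text
time: 6.8
tool_pos: [0.5367, 0.0121, 0.1623]
tcp_rot: [0.621, 0.784, -0.0, -0.0]
ft_force: [-1.1, 0.7, -0.9]
opening: 0.132
gripper_force: 20.0
```

Run:
```python
from h import *
plan(.537,.0136,.115,13.2);print(env.sense()['moment'])
```

```text
t6.80 pos [0.5367 0.0121 0.1623] a 13.2 F [-1.1  0.7 -0.9] op 0.132 -> w [-0.001 -0.     0.001] d [0.0067 0.0033 0.2366]
[-0.07206128  0.04950122  0.01017448]
```

The blade tip is about 6 mm below the roof's top with no contact force, so it is in the slot. I'll continue down.

Call:
jog_arm --series '[0, 0, 0, 0, 0, 0.06, 0, 0, 0, 0, 0, 0, 0.12, 0, 0, 0, 0, 0, 0, 0.18, 0, 0, 0, 0, 0, 0, 0.24, 0, 0, 0, 0, 0, 0, 0.255, 0, 0, 0, 0, 0, 0, 0.265, 0, 0, 0, 0, 0, 0, 0.265, 0]'

```text
time: 7.68
tool_pos: [0.537, 0.0122, 0.1099]
tcp_rot: [0.621, 0.784, 0.0, 0.0]
ft_force: [-0.2, 0.4, -1.3]
opening: 0.128
gripper_force: 20.0
```

Run:
```python
from h import *
plan(.537,.0136,.1086,13.2);print(env.sense()['moment'])
```

```text
t7.67 pos [0.537  0.0122 0.1099] a 13.2 F [-0.2  0.4 -1.3] op 0.128 -> w [0.    0.    0.001] d [0.0069 0.0015 0.0063]
[-0.08337981  0.04001761  0.02012357]
```

Call:
jog_arm --series '[0, 0, 0, 0, 0, 0.006, 0, 0, 0, 0, 0, 0, 0.01, 0, 0, 0, 0, 0, 0, 0.012, 0, 0, 0, 0, 0, 0, 0.012, 0]'

```text
time: 8.18
tool_pos: [0.5373, 0.0122, 0.1087]
tcp_rot: [0.621, 0.784, 0.0, 0.0]
ft_force: [-4.6, -0.5, 9.1]
opening: 0.13
gripper_force: 20.0
```

Run:
```python
from h import *
plan(.537,.0136,.1086,13.2);print(env.sense()['moment'])
```

```text
t8.18 pos [0.5373 0.0122 0.1087] a 13.2 F [-4.6 -0.5  9.1] op 0.130 -> w [0.001 0.    0.001] d [0.007  0.0002 0.0007]
[-0.14299386  0.76911538 -0.03530303]
```

Contact came at exactly the seated height, 9 N upward. I'll release and then retreat up.

Call:
jog_arm --series '[0, 0, 0, 0, 0, 0, 10, 0, 0, 0, 0, 0, 0, 20, 0, 0, 0, 0, 0, 0, 50, 0, 0, 0, 0, 0, 0, 60, 0, 0, 0, 0, 0, 0, 60, 0, 0, 0, 0, 0, -0.1, 60, 0, 0, 0, 0, 0, -0.3, 60, 0, 0, 0, 0, 0, -0.6, 60, 0, 0, 0, 0, 0, -0.6, 60]'

```text
time: 9.3
tool_pos: [0.5405, 0.0123, 0.2324]
tcp_rot: [0.621, 0.784, 0.003, 0.004]
ft_force: [0.1, 1.0, 0.2]
opening: 0.65
gripper_force: 0.0
```

Run:
```python
from h import *
plan(.543,.3155,.2,-2.5)
plan(.54,.17,.24,5)
```

```text
t9.30 pos [0.5405 0.0123 0.2324] a 13.2 F [0.1 1.  0.2] op 0.650 -> w [0.013 0.    0.349] d [1.4731 0.3572 0.1634]
t9.30 pos [0.5405 0.0123 0.2324] a 13.2 F [0.1 1.  0.2] op 0.650 -> w [0.013 0.001 0.183] d [ 0.7681  0.1782 -0.0374]
```

Call:
jog_arm --series '[0, 0, 0.15, 0.3, 0.1, 0, 91, 0, 0, 0.3, 0.6, 0.2, 0, 91, 0, 0, 0.35, 1, 0.3, 0, 91, 0, 0, 0.35, 1, 0.3, 0, 91, 0, 0, 0.35, 1, 0.3, 0, 91, 0, 0, 0.35, 1, 0.3, 0, 91]'

```text
time: 10.05
tool_pos: [0.5497, 0.2177, 0.2267]
tcp_rot: [0.723, 0.69, -0.001, 0.0]
ft_force: [0.4, -0.2, 0.2]
opening: 0.991
gripper_force: 0.0
```

Run:
```python
from h import *
plan(.543,.3155,.17,-2.5)
```

```text
t10.05 pos [0.5497 0.2177 0.2267] a -2.7 F [ 0.4 -0.2  0.2] op 0.991 -> w [-0.001  0.003 -0.004] d [ 0.4876 -0.056   0.2825]
```

Call:
jog_arm --series '[0, 0, 0, 0.49, -0.056, 0, 91, 0, 0, 0, 0.49, -0.056, 0.1, 91, 0, 0, 0, 0.49, -0.056, 0.28, 91, 0, 0, 0, 0.49, -0.056, 0.28, 91, 0, 0, 0, 0.49, -0.056, 0.28, 91, 0, 0, 0, 0.49, -0.056, 0.28, 91]'

```text
time: 10.8
tool_pos: [0.5442, 0.3182, 0.1733]
tcp_rot: [0.723, 0.691, 0.001, 0.001]
ft_force: [-0.1, -0.2, 0.1]
opening: 0.995
gripper_force: 0.0
```

Run:
```python
from h import *
plan(.543,.3155,.0785,-2.5)
t=grab('top','t3');s=grab('side','s3')
cv2.imwrite('pics/c3.png',np.vstack([crop(t,160,170,360,245,4),crop(s,170,150,370,225,4)]))
print(proj('side',[[.543,.3155,.07],[.543,.3155,.114],[.537,.0165,.122]]).round(1))
```

```text
t10.80 pos [0.5442 0.3182 0.1733] a -2.6 F [-0.1 -0.2  0.1] op 0.995 -> w [ 0.003 -0.002 -0.003] d [-0.0141 -0.0065  0.4737]
[[198.5 210.4]
 [197.2 198.8]
 [284.6 202.3]]
```

View pics/c3.png

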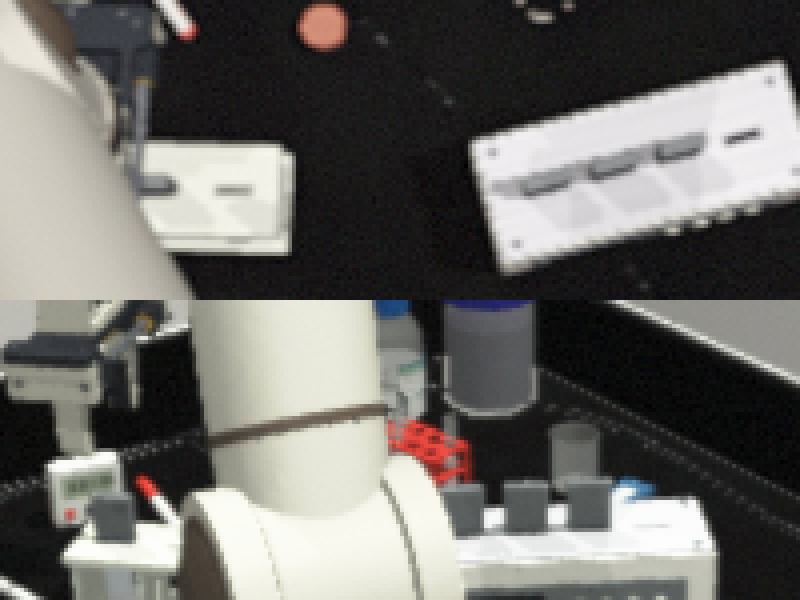

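The first carrier sits in slot 1, level with its neighbours. Slot 4 is still empty, and the remaining spare is at side px (198,205), as expected. I'll grasp it now.

Call:
jog_arm --series '[0, 0, 0, -0.01, -0.0065, 0.2, 91, 0, 0, 0, -0.01, -0.0065, 0.35, 91, 0, 0, 0, -0.01, -0.0065, 0.44, 91, 0, 0, 0, -0.01, -0.0065, 0.47, 91, 0, 0, 0, -0.01, -0.0065, 0.47, 50, 0, 0, 0, -0.01, -0.0065, 0.47, 0, 0, 0, 0, -0.01, -0.0065, 0.47, 0, 0, 0, 0, -0.01, -0.0065, 0.47, 0, 0, 0, 0, -0.01, -0.0065, 0.47, 0, 0, 0, 0, -0.01, -0.0065, 0.47, 0, 0, 0, 0, -0.01, -0.0065, 0.47, 0, 0, 0, 0, -0.01, -0.0065, 0.47, 0]' --grip_force 20

```text
time: 12.4
tool_pos: [0.5428, 0.317, 0.0779]
tcp_rot: [0.723, 0.691, 0.001, 0.001]
ft_force: [5.3, -0.8, 3.3]
opening: 0.167
gripper_force: 2.5
```

Call:
jog_arm --series '[0, 0, 0, 0, 0, 0, 0, 0, 0, 0, 0, 0, 0, 0, 0, 0, 0, 0, 0, 0, 0, 0, 0, 0, 0, 0, 0, 0, 0, 0, 0, 0, 0, 0, 0, 0, 0, 0, 0, 0, 0, 0]'

```text
time: 13.15
tool_pos: [0.5453, 0.3168, 0.0782]
tcp_rot: [0.723, 0.691, 0.003, 0.002]
ft_force: [8.0, -0.0, -3.4]
opening: 0.127
gripper_force: 20.0
```

Run:
```python
from h import *
plan(.543,.3155,.24,-2.5);print(env.sense()['gripper_force'])
```

```text
t13.15 pos [0.5453 0.3168 0.0782] a -2.6 F [ 8.  -0.  -3.4] op 0.127 -> w [ 0.009 -0.003 -0.002] d [-0.0053 -0.0056 -0.809 ]
19.98233199119568
```

Call:
jog_arm --series '[0, 0, 0, 0, 0, -0.2, 0, 0, 0, 0, 0, 0, -0.5, 0, 0, 0, 0, 0, 0, -0.85, 0, 0, 0, -0.2, -0.3, 0, -0.85, 0, 0, 0, -0.35, -0.6, 0, -0.85, 0, 0, 0, -0.35, -1, 0, -0.85, 0, 0, 0, -0.35, -1, 0, -0.85, 0, 0, 0, -0.35, -1, 0, -0.85, 0]'

```text
time: 14.15
tool_pos: [0.5324, 0.1161, 0.2474]
tcp_rot: [0.622, 0.783, 0.0, -0.0]
ft_force: [0.8, 1.3, -0.4]
opening: 0.132
gripper_force: 20.0
```

Run:
```python
from h import *
plan(.5721,-.1347,.24,13.2)
plan(.5633,.04,.245,13.2)
```

```text
t14.15 pos [0.5324 0.1161 0.2474] a 13.1 F [ 0.8  1.3 -0.4] op 0.132 -> w [ 0.    -0.    -0.003] d [-1.2666 -0.0903  0.0368]
t14.15 pos [0.5324 0.1161 0.2474] a 13.1 F [ 0.8  1.3 -0.4] op 0.132 -> w [ 0.    -0.    -0.003] d [-0.4058  0.0643  0.012 ]
```

Call:
jog_arm --series '[0, 0, 0, -0.3, -0.02, 0, 0, 0, 0, 0, -0.6, -0.05, 0, 0, 0, 0, 0, -0.9, -0.07, 0, 0, 0, 0, 0, -1, -0.08, 0, 0, 0, 0, 0, -1, -0.08, 0, 0, 0, 0, 0, -1, -0.08, 0, 0]'

```text
time: 14.9
tool_pos: [0.563, -0.0775, 0.247]
tcp_rot: [0.619, 0.785, 0.001, -0.001]
ft_force: [-0.6, 0.6, -0.2]
opening: 0.131
gripper_force: 20.0
```

Run:
```python
from h import *
plan(.5721,-.1347,.184,13.2)
```

```text
t14.90 pos [ 0.563  -0.0775  0.247 ] a 13.5 F [-0.6  0.6 -0.2] op 0.131 -> w [-0.    -0.002  0.006] d [-0.2893 -0.0226  0.3143]
```

Call:
jog_arm --series '[0, 0, 0.006, -0.15, -0.01, 0, 0, 0, 0, 0.006, -0.29, -0.022, 0, 0, 0, 0, 0.006, -0.29, -0.022, 0, 0, 0, 0, 0.006, -0.29, -0.022, 0.15, 0, 0, 0, 0.006, -0.29, -0.022, 0.31, 0, 0, 0, 0.006, -0.29, -0.022, 0.31, 0, 0, 0, 0.006, -0.29, -0.022, 0.31, 0]'

```text
time: 15.78
tool_pos: [0.5726, -0.1369, 0.1864]
tcp_rot: [0.622, 0.783, 0.001, 0.0]
ft_force: [0.3, -0.4, -1.2]
opening: 0.129
gripper_force: 20.0
```

Run:
```python
from h import *
plan(.5721,-.1347,.14,13.2)
t=grab('top','t4');s=grab('side','s4')
cv2.imwrite('pics/c4.png',np.vstack([crop(t,250,170,390,245,4),crop(s,270,150,410,225,4)]))
p=env.sense()['tool_pos']
th=np.radians(13.2);X=np.array([np.cos(th),np.sin(th),0]);Y=np.array([-X[1],X[0],0])
c=p-[0,0,.0682]-.0013*Y
print(proj('side',[c+a*X*.0025+b*Y*.013 for a in(-1,1) for b in(1,-1)]).round(2))
for r in range(190,208): print(r,*s[r,322:344,1])
```

```text
t15.78 pos [ 0.5726 -0.1369  0.1864] a 13.1 F [ 0.3 -0.4 -1.2] op 0.129 -> w [ 0.002 -0.    -0.002] d [ 1.120e-02 -1.000e-04  2.318e-01]
[[329.59 201.27]
 [337.5  200.87]
 [329.37 200.58]
 [337.26 200.19]]
190 26 29 25 25 25 27 34 79 136 157 161 164 171 168 167 126 62 47 41 37 33 31
191 26 26 27 25 22 23 32 78 136 161 171 174 174 172 166 119 58 34 24 33 38 54
192 24 26 23 22 20 20 32 79 136 166 174 175 176 175 166 119 60 31 28 28 43 40
193 31 26 26 23 31 27 35 80 141 170 174 175 175 174 165 121 59 27 18 30 28 28
194 55 34 35 54 73 65 64 94 155 172 176 175 177 174 166 121 59 28 25 30 20 24
195 84 53 69 135 131 126 143 141 164 173 174 176 177 173 166 120 61 26 26 26 25 24
196 87 96 143 188 189 167 154 147 163 173 176 176 174 174 165 116 57 28 25 21 24 23
197 108 179 238 252 253 251 231 170 166 172 175 175 176 174 166 113 56 25 26 27 23 25
198 135 235 251 253 253 249 214 158 162 170 171 171 170 170 164 105 55 40 37 39 51 34
199 152 248 253 251 229 187 153 145 164 166 158 165 160 165 166 130 120 112 97 105 145 117
200 154 247 251 243 226 216 201 187 180 175 176 182 182 183 202 230 236 223 174 183 233 239
201 153 246 252 251 250 250 249 241 235 227 225 240 243 244 244 246 247 245 229 211 242 245
202 154 247 252 252 252 252 252 252 251 248 247 248 248 248 248 248 248 248 246 245 248 246
203 144 238 247 248 252 252 252 252 250 249 248 248 248 248 248 248 248 248 248 248 248 248
204 119 172 187 201 247 251 251 248 247 246 246 248 248 248 248 248 248 248 248 248 248 248
205 119 170 185 199 218 221 209 191 185 183 191 235 242 243 243 245 248 248 248 248 248 248
206 149 236 249 251 251 250 211 172 166 165 169 190 210 214 219 234 247 249 249 249 249 249
207 186 240 248 252 253 252 245 236 234 235 234 243 246 245 246 247 248 248 248 248 248 249
```

View pics/c4.png

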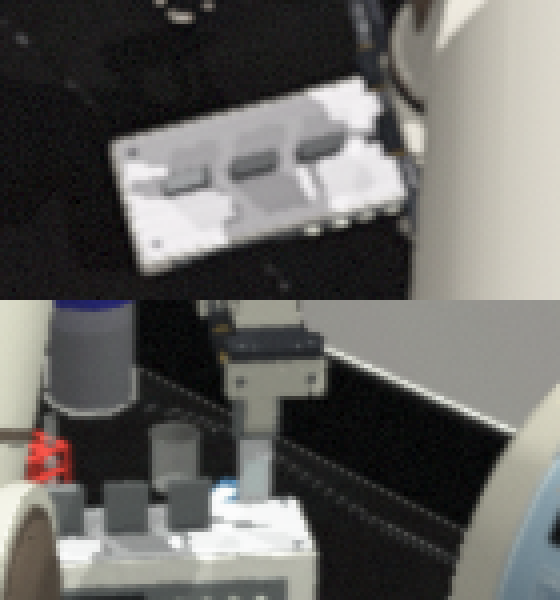

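The side crop shows the blade at px x≈329.4–337.3. Slot 4 spans about 328–337 at row 206, so I need to shift about 2.5 mm left.

Call:
jog_arm --series '[0, 0, 0, 0.013, 0, 0.02, 0, 0, 0, 0, 0.013, 0, 0.04, 0, 0, 0, 0, 0.013, 0, 0.04, 0, 0, 0, 0, 0.013, 0, 0.04, 0]'

```text
time: 16.38
tool_pos: [0.571, -0.1362, 0.1773]
tcp_rot: [0.623, 0.782, -0.0, -0.0]
ft_force: [0.3, 0.1, -0.9]
opening: 0.131
gripper_force: 20.0
```

Run:
```python
from h import *
plan(.5721,-.1345,.14,13.2)
```

```text
t16.38 pos [ 0.571  -0.1362  0.1773] a 13.0 F [ 0.3  0.1 -0.9] op 0.131 -> w [-0.    -0.    -0.005] d [0.0068 0.0072 0.1864]
```

Call:
jog_arm --series '[0, 0, -0.005, 0.009, 0.006, 0.01, 0, 0, 0, -0.005, 0.009, 0.006, 0.01, 0, 0, 0, -0.005, 0.009, 0.006, 0.01, 0]'

```text
time: 16.75
tool_pos: [0.5718, -0.134, 0.1753]
tcp_rot: [0.621, 0.784, -0.0, -0.0]
ft_force: [0.3, -1.1, -1.4]
opening: 0.13
gripper_force: 20.0
```

Run:
```python
from h import *
plan(.5721,-.1345,.14,13.2)
```

```text
t16.75 pos [ 0.5718 -0.134   0.1753] a 13.2 F [ 0.3 -1.1 -1.4] op 0.130 -> w [-0. -0. -0.] d [-0.0028  0.0007  0.1763]
```

Now at the target, give or take 0.5 mm. I'll descend to just inside the slot.

Call:
jog_arm --series '[0, 0, 0, 0, 0, 0.02, 0, 0, 0, 0, 0, 0, 0.035, 0, 0, 0, 0, 0, 0, 0.05, 0, 0, 0, 0, 0, 0, 0.065, 0, 0, 0, 0, 0, 0, 0.065, 0]'

```text
time: 17.38
tool_pos: [0.5727, -0.1359, 0.165]
tcp_rot: [0.622, 0.783, 0.0, 0.002]
ft_force: [-3.6, -2.6, 15.9]
opening: 0.132
gripper_force: 20.0
```

Run:
```python
from h import *
plan(.5721,-.1345,.138,13.2);print(env.sense()['moment'])
```

```text
t17.38 pos [ 0.5727 -0.1359  0.165 ] a 13.1 F [-3.6 -2.6 15.9] op 0.132 -> w [ 0.003  0.003 -0.001] d [ 0.0077 -0.0019  0.1352]
[-0.42084907  1.37083433  0.09245778]
```

Contact of 16 N on the bevel, pushing toward −x. I'll back off, shift about 1.5 mm that way and retry.

Call:
jog_arm --series '[0, 0, 0, 0, 0, -0.04, 0, 0, 0, 0, 0, -0.008, -0.04, 0, 0, 0, 0, 0, -0.008, -0.04, 0, 0, 0, 0, 0, -0.008, -0.04, 0]'

```text
time: 17.88
tool_pos: [0.5699, -0.1342, 0.1697]
tcp_rot: [0.621, 0.784, -0.0, -0.0]
ft_force: [-0.7, -0.4, -0.4]
opening: 0.126
gripper_force: 20.0
```

Run:
```python
from h import *
plan(.5712,-.1355,.160,13.2);s=grab('side','s5')
for r in range(192,209): print(r,*s[r,322:344,1])
```

```text
t17.88 pos [ 0.5699 -0.1342  0.1697] a 13.2 F [-0.7 -0.4 -0.4] op 0.126 -> w [-0.001 -0.001  0.   ] d [-0.008   0.0048  0.0486]
192 25 26 24 21 24 51 128 146 146 146 146 146 147 153 101 45 28 22 24 31 44 40
193 29 26 26 25 28 52 128 145 146 146 147 149 149 156 91 37 29 26 23 25 30 29
194 59 35 34 54 73 77 132 146 150 149 150 164 166 161 88 36 20 27 23 27 22 26
195 84 54 70 134 131 125 149 158 160 161 165 173 173 162 88 36 22 28 26 27 26 23
196 88 94 144 189 189 162 157 160 164 166 173 176 175 165 90 30 26 21 27 21 24 28
197 108 179 239 252 253 243 184 163 171 173 175 177 176 183 101 37 25 27 28 23 24 26
198 137 235 251 253 252 240 181 163 173 175 176 177 172 147 78 32 31 37 38 39 51 35
199 152 248 253 251 228 178 157 169 175 175 176 175 173 145 111 103 116 110 96 106 145 116
200 153 247 251 243 225 190 176 172 176 176 176 176 177 193 233 238 238 222 174 181 234 240
201 153 246 251 251 249 236 195 177 176 177 176 176 178 202 242 247 247 245 229 211 242 245
202 153 247 252 252 251 232 187 175 175 178 176 175 176 211 244 248 248 248 246 245 248 247
203 132 238 247 248 251 231 183 172 170 171 172 162 174 219 244 248 248 248 248 248 248 248
204 109 173 186 200 245 226 173 166 169 171 171 169 178 223 245 248 248 248 248 248 248 248
205 106 153 168 183 201 181 155 162 167 166 174 176 194 227 241 245 248 249 249 248 249 248
206 106 166 192 202 205 196 163 152 159 165 200 210 202 206 213 233 247 249 249 249 249 249
207 155 232 244 250 250 247 234 222 219 220 225 233 234 233 233 237 246 248 249 248 248 248
208 241 245 246 247 244 247 247 246 239 237 236 237 237 236 236 236 238 240 245 241 240 238
```

Run:
```python
from h import *
a=crop(cv2.imread('pics/s4_raw.png'),310,160,350,215,9);b=crop(cv2.imread('pics/s5_raw.png'),310,160,350,215,9)
cv2.imwrite('pics/c5.png',np.hstack([a,b]))
```

```text
(no output)
```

View pics/c5.png

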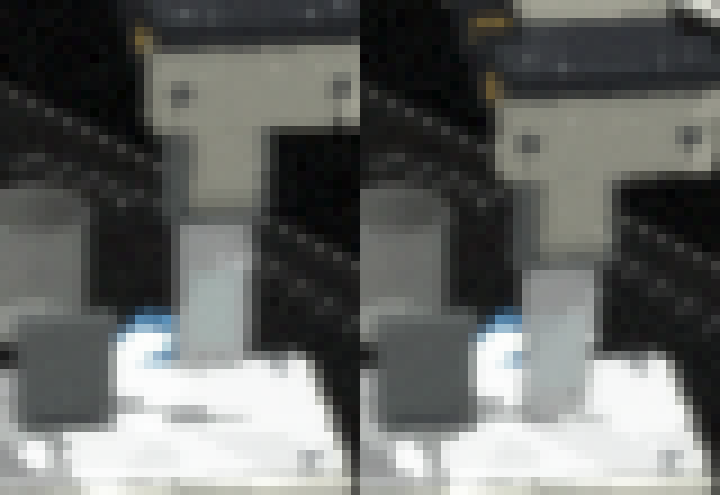

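Call:
jog_arm --series '[0, 0, 0, -0.01, 0.005, -0.1, 0, 0, 0, 0, -0.01, 0.005, -0.15, 0, 0, 0, 0, -0.01, 0.005, -0.15, 0, 0, 0, 0, -0.01, 0.005, -0.15, 0, 0, 0, 0, -0.01, 0.005, -0.15, 0]'

```text
time: 18.55
tool_pos: [0.5712, -0.1359, 0.1996]
tcp_rot: [0.621, 0.784, -0.0, -0.001]
ft_force: [-0.6, 0.4, 0.7]
opening: 0.13
gripper_force: 20.0
```

```bash
cat >> h.py <<'E'
th=np.radians(13.2);X=np.array([np.cos(th),np.sin(th),0]);Y=np.array([-X[1],X[0],0])
def blade(bot,r0,r1,c0=320,c1=346,n=6):
    "edge fit of the blade on dark ground; returns tilt vs vertical and lateral offset from nominal"
    plan(.572,-.136,.14,13.2)
    p=env.sense()['tool_pos'];fs=np.mean([vision.grab_frame('side') for _ in range(n)],0)[:,:,1]
    cv2.imwrite('pics/avg.png',fs);rows=np.arange(r0,r1);ctr=[];wid=[]
    for r in rows:
        f=fs[r,c0:c1];pk=int(np.argmax(cv2.GaussianBlur(f.reshape(1,-1),(5,1),0)));pl=np.median(np.sort(f)[-6:]);bg=np.percentile(f,25);h=(pl+bg)/2
        i=pk
        while f[i]>h:i-=1
        j=pk
        while f[j]>h:j+=1
        l=i+(h-f[i])/(f[i+1]-f[i]);q=j-1+(f[j-1]-h)/(f[j-1]-f[j]);ctr.append(c0+(l+q)/2);wid.append(q-l)
    a,b=np.polyfit(rows,ctr,1)
    P=proj('side',[p-[0,0,bot],p-[0,0,bot-.04]]);na=(P[0,0]-P[1,0])/(P[0,1]-P[1,1])
    tip=P[0]
    print('widths',np.round(wid,1));print('ctr',np.round(ctr,2));print('tilt deg %.2f'%np.degrees(a-na),'nominal tip (offset 0)',tip.round(2),'seen col at tip row %.2f'%(a*tip[1]+b))
E
python3 - <<'E'
from h import *
blade(.0682,186,194)
s=np.mean([cv2.imread(f'pics/{f}.png')[:,:,1].astype(float) for f in('s2_raw','s3_raw','side0')],0)
w=np.clip(244-s[204:209,326:341],0,None);w[0]*=0
print(w.round(0)); xx=np.arange(326,341);print('slot col',(w.sum(0)*xx).sum()/w.sum(),proj('side',[[.5726,-.136,.1]]))
E
```

```text
t18.55 pos [ 0.5712 -0.1359  0.1996] a 13.2 F [-0.6  0.4  0.7] op 0.130 -> w [-0.001 -0.001  0.   ] d [-0.0014  0.0039  0.298 ]
widths [8.3 8.2 8.2 8.3 8.4 8.1 8.2 8.4]
ctr [332.59 332.53 332.54 332.53 332.49 332.33 332.25 332.11]
tilt deg -2.48 nominal tip (offset 0) [332.45 197.49] seen col at tip row 331.90
[[ 0.  0.  0.  0.  0.  0.  0.  0.  0.  0.  0.  0.  0.  0.  0.]
 [ 0.  0.  0.  0.  0.  0.  0.  0.  0.  0.  0.  0.  0.  0.  0.]
 [ 0.  0.  3. 11. 12. 13. 13. 12. 18. 22. 19.  4.  0.  0.  0.]
 [ 0.  0.  0.  0.  0.  0.  0.  0.  0.  0.  0.  0.  0.  0.  0.]
 [ 0.  0.  0.  0.  0.  0.  0.  0.  0.  0.  0.  0.  0.  0.  0.]]
slot col 333.01295336787564 [[332.32616095 205.87278581]][ WARN:0@9.775] global loadsave.cpp:1063 imwrite_ Unsupported depth image for selected encoder is fallbacked to CV_8U.
```

Call:
jog_arm --series '[0, -0.05, 0, 0.003, 0, 0, 0, 0, -0.05, 0, 0.003, 0, 0, 0, 0, -0.05, 0, 0.003, 0, 0, 0, 0, -0.05, 0, 0.003, 0, 0, 0]'

```text
time: 19.35
tool_pos: [0.5716, -0.1359, 0.2004]
tcp_rot: [0.621, 0.783, -0.012, 0.015]
ft_force: [-0.1, -0.3, -0.6]
opening: 0.13
gripper_force: 20.0
```

```bash
python3 - <<'E' 2>/dev/null
from h import *
blade(.0682,186,194)
p=env.sense()['tool_pos'];d=p-[.5726,-.135,0];print('X rel mm',d@X*1e3,'Y rel',d@Y*1e3)
E
```

```text
t19.35 pos [ 0.5716 -0.1359  0.2004] a 13.2 F [-0.1 -0.3 -0.6] op 0.130 -> w [ 0.     0.05  -0.001] d [0.0108 0.002  0.3016]
widths [8.4 8.4 8.4 8.4 8.3 8.3 8.4 8.4]
ctr [332.74 332.73 332.74 332.74 332.69 332.64 332.63 332.62]
tilt deg 0.11 nominal tip (offset 0) [332.46 197.24] seen col at tip row 332.54
X rel mm -1.207352166881811 Y rel -0.4036290163013409
```

Upright and lined up with the slot. I'll descend to 3 mm inside, following world vertical.

Call:
jog_arm --series '[0, 0, 0, 0.002, 0, 0.06, 0, 0, 0, 0, 0.004, 0, 0.1, 0, 0, 0, 0, 0.005, 0, 0.13, 0, 0, 0, 0, 0.006, 0, 0.15, 0, 0, 0, 0, 0.006, 0, 0.15, 0]'

```text
time: 20.27
tool_pos: [0.5713, -0.1354, 0.1699]
tcp_rot: [0.621, 0.784, -0.012, 0.015]
ft_force: [-1.0, 0.2, -0.1]
opening: 0.128
gripper_force: 20.0
```

Run:
```python
from h import *
plan(.5715,-.1357,.1,13.2)
p=env.sense()['tool_pos'];d=p-[.5726,-.135,0];print('X rel mm',d@X*1e3,'Y rel',d@Y*1e3)
```

```text
t20.27 pos [ 0.5713 -0.1354  0.1699] a 13.2 F [-1.   0.2 -0.1] op 0.128 -> w [-0.001  0.05  -0.   ] d [0.0122 0.0007 0.3491]
X rel mm -1.3235955679857023 Y rel -0.13999381392940813
```

Call:
jog_arm --series '[0, 0, 0, 0, 0, 0.01, 0, 0, 0, 0, 0.001, 0, 0.02, 0, 0, 0, 0, 0.001, 0, 0.03, 0, 0, 0, 0, 0.001, 0, 0.04, 0, 0, 0, 0, 0.001, 0, 0.04, 0]'

```text
time: 20.9
tool_pos: [0.5714, -0.1356, 0.1621]
tcp_rot: [0.621, 0.784, -0.012, 0.015]
ft_force: [-0.1, -0.7, -0.5]
opening: 0.129
gripper_force: 20.0
```

Run:
```python
from h import *
plan(.5715,-.1357,.139,13.2)
p=env.sense()['tool_pos'];d=p-[.5726,-.135,0];print('X rel mm',d@X*1e3,'Y rel',d@Y*1e3)
```

```text
t20.90 pos [ 0.5714 -0.1356  0.1621] a 13.2 F [-0.1 -0.7 -0.5] op 0.129 -> w [-0.    0.05 -0.  ] d [0.0039 0.0003 0.1152]
X rel mm -1.2857575359498719 Y rel -0.3143907042692527
```

The tip is 6 mm in with no force. I'll continue to half the blade (tip at z ≈ 0.07).

Call:
jog_arm --series '[0, 0, 0, 0.001, 0, 0.03, 0, 0, 0, 0, 0.002, 0, 0.06, 0, 0, 0, 0, 0.003, 0, 0.09, 0, 0, 0, 0, 0.005, 0, 0.12, 0, 0, 0, 0, 0.005, 0, 0.12, 0, 0, 0, 0, 0.005, 0, 0.12, 0, 0, 0, 0, 0.005, 0, 0.12, 0]'

```text
time: 21.78
tool_pos: [0.5717, -0.1355, 0.1385]
tcp_rot: [0.621, 0.784, -0.012, 0.015]
ft_force: [-0.9, 0.0, -0.4]
opening: 0.133
gripper_force: 20.0
```

Run:
```python
from h import *
plan(.5715,-.1357,.139,13.2);print(env.sense()['gripper_force'],env.sense()['qvel'].round(3))
t=grab('top','t6');s=grab('side','s6')
cv2.imwrite('pics/c6.png',np.vstack([crop(t,250,170,390,245,4),crop(s,270,150,410,225,4)]))
print(proj('side',[[.5715,-.136,.1],[.5715,-.136,.13]]))
```

```text
t21.77 pos [ 0.5717 -0.1355  0.1385] a 13.2 F [-0.9  0.  -0.4] op 0.133 -> w [ 0.    0.05 -0.  ] d [-0.0009 -0.0012 -0.0026]
19.996232092380524 [0.    0.    0.001 0.001 0.001 0.    0.001]
[[332.29905537 206.025525  ]
 [332.47712673 197.84343946]]
```

View pics/c6.png

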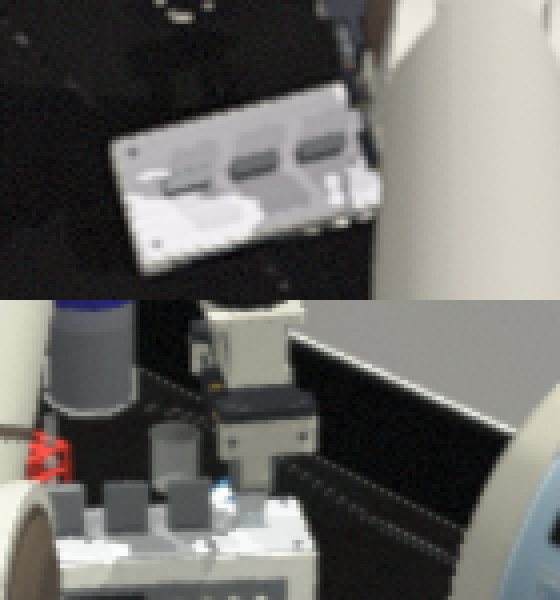

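The side crop shows the blade entering slot 4 at px (333,206). About 9 px (≈30 mm) of it is visible below the held head, and the other three heads are undisturbed. Handing in.

```bash
python3 -c "
from station import env; print(env.hand_in())"
```

```text
the job is handed in; nothing more can be done
None
```

The job is handed in: one spare hangs fully home in slot 1, released, and the other is held upright in slot 4 with about half its blade inside and its head clear of the roof; the verdict wasn't shown.

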